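# Find the high spot of a board-cutter wheel on the run-out stand

### The job

The rubber-tyred feed wheel of the board cutter is mounted on the run-out stand and runs out of true. Take the crank handle and turn the wheel slowly right round, one whole turn and never faster than a turn per second, watching the gauge needle to find its high spot; then turn on or back and leave the wheel standing with the high spot at the feeler, where the needle swings furthest to the high side, and let go. Do not knock the other things on the table about.

Things in the scene. Friction and masses are not known exactly. Their poses are not given: they have to be found in the camera images.
- stand: Run-out stand, fixed: grey base plate 265 x 340 x 12 mm under a wheel on a leaning spindle. Origin on the table under spindle; plate reaches 100 mm to its -x, 165 mm to +x, 170 mm to each y. z up; -x faces the robot. The spindle leans 0.45 rad (26 deg) from vertical towards the stand's -x: unit vector (-0.435, 0, 0.900) in its frame, out of the wheel's face. Uphill is +x.
- spindle (a point): Point on the spindle axis at the wheel's underside, 105 mm above the table. Wheel 130 mm across, 18 mm thick (0 to 18 mm along the axis), rim about 4 mm off centre; the high spot may lie anywhere relative to the crank. It turns endlessly either way with slight friction (0.08 N m) and stays where it is left.
- knob (a point): Grip point on the black crank handle, a round knob 17 mm across, 50 mm long, parallel to the spindle, spinning freely on its pin. 45 mm from the spindle axis, 60 mm along it from spindle; 22 mm below the knob's free end, 30 mm above the crank arm. It circles the spindle as the wheel turns.
- crank: Steel crank arm clamped on the wheel, 16 mm wide, 22 to 30 mm along the axis; origin at spindle, z along the spindle, x towards the knob. It turns with the wheel.
- lamp (a point): Middle of a bar lamp 22 mm thick, along the stand's y, 297 mm above the table, 55 mm to the stand's +x of the spindle point, on posts at y = +-155 mm. It is in the way of a vertical gripper: work along the spindle axis from the robot's side.
- feeler (a point): Ball of the spring feeler, resting on the rim at the wheel's uphill (+x) side. It swings a dark needle about a pivot 20 mm to the stand's -y; the needle points uphill from the pivot, 157 mm long, over a white scale plate.
- needle (a joint): Gauge reading in rad. About 0 at the wheel's low spot, growing smoothly (nearly a sine of the wheel's angle) to about 0.40 at the high spot, where the needle's free end is furthest to the stand's -y (right, seen from the robot). The tip swings about 60 mm in all.
- tape_roll: Bystander: roll of cream paper tape lying flat, 96 mm across, 25 mm high; origin centre of underside
- spare_wheel: Bystander: a second, solid rubber wheel lying flat on the table, 130 mm across, 24 mm high, no crank; not part of the job; origin centre of underside
- glue_bottle: Bystander: white bottle 48 mm across, 110 mm tall; origin centre of underside
- board_offcut: Bystander: small block of board offcuts 60 x 40 x 12 mm on the stand's base plate; origin centre of underside
- screwdriver: Bystander: screwdriver lying on the table
- brush: Bystander: flat brush lying on the table
- press_weight: Bystander: steel pressing weight 80 x 50 x 40 mm; origin centre of underside
- pot: Bystander: white ceramic pot 70 mm across, 80 mm tall; origin centre of underside

How it is judged:
By the outcome, as a careful person would: the job done as asked, in the order asked, and still so for the second after the job is handed in, with the robot touching nothing.
It also fails if it takes over 64 s, if anything falls off the work surface, if the arm or the gripper's body presses on something with over 40 N, if the wrist force passes 120 N, or if a joint passes its speed limit or range.

### The arm

A 6-joint arm with a two-finger parallel gripper is mounted at the origin on the work surface. World frame = base frame: x ahead of the robot, y to its left, z up, the work surface at z = 0. Lengths are in m, angles in rad, forces in N, time in s.
With the tool pointing down it reaches from about 0.25 to 0.775 m from the base axis. Payload 8.9 kg.
Tool frame: the origin (TCP) lies midway between the tips of the shut fingers; the grasp point (between the pads) lies 19 mm behind it; x points along the fingers, y is the direction in which the jaws open and shut, and the axes are right-handed (so a half turn about x gives the same grasp; the last joint's range is limited). The gripper opens to 85 mm and grips with 20 to 120 N. Pads are 22 mm wide; open, the fingers measure 114 mm over their backs; the gripper's body (76 mm by 85 mm) begins 54 mm behind the grasp point. The pads swing forward as they close: fully open they stand 13 mm farther back than shut.
Start: joints at [1.044, 0.291, -0.153, 1.127, 0, 1.431], TCP at [0.199, 0.486, 0.231] pointing down, gripper open.
Joint ranges: [-2.52, 2.52], [-0.91, 1.74], [-1.3, 1.37], [-1.96, 2.02], [-1.52, 1.47], [-3.14, 3.14]. Speed limits (rad/s): [2.22, 2.22, 2.79, 3.14, 3.14, 3.14].

### API

Orientations are given as a unit quaternion [x, y, z, w].
In Python, from plant import env gives the robot as it stands.
- The arm moves only by the tool play_rows, never from a script. Its arguments are lists of equal length, an entry for each row: "travel": the shift along the tool's x, y, z in cm, a list of three; "turn": the turn, a rotation vector about the tool's x, y, z in degrees, a list of three; "jaw": the opening, from 0 (shut) to 1 (fully open). A call has 1 to 20 rows; each row is the pose to reach, as a shift and turn from the pose commanded when the call began, along the tool's axes at that moment; what a row does not reach only later rows make up. A row lasts 1/8 s, in which the tool goes at most 62.5 mm and 10.7 degrees, less where a joint would pass 70% of its speed; a pose out of reach is approached as far as the arm can. A call with a gripper value outside its range is refused whole. The fingers move at their own pace and stop on an object; "force" is the grip in N (left out, the last holds). Time passes only in rows, so rows that repeat a pose let the fingers close. It gives the time, the measured TCP pose, the force and the opening at its end, in the units of the state.
- env.state(): the state, without advancing time (a new reading comes with each control period).
- env.camera(name): name is "side" or "top"; returns the picture (420x560x3 uint8, blue, green, red); there is no depth.
- env.camera_params(name): a dict with "mtx" (3x3 intrinsics, pixels), "k1" (the pictures are not rectified: a ray, as slopes to the right and down, at radius r is drawn at 1 + k1 r^2 times it, then the intrinsics apply), "rvec" (rotation vector, rad) and "tvec" (3), from world to camera coordinates, as OpenCV has them. Camera axes: x right, y down, z forward; pixel columns grow to the right and rows downward; lengths in m; the calibration is good to about 2 mm. A picture is of the moment at which its call begins. camera_params takes no time and is no camera call.
- env.finish_job(): hands the job in, once; it reports no verdict.
Trained networks look in the newest picture that a camera, given by its name, has taken for a name from the list of things; names that differ only in an ending like _2 or _b are one class to them, and where a whole thing is asked for, a point or a joint stands for the part that bears it (a point fixed in the world has none). Each returns a list of dicts, best first, with "score" (0 to 1); they miss things now and then, are a little off and sometimes report something else, mostly with a low value. They report only what shows in the picture. A call takes as long as a camera call.
- env.look_for(target, camera): "rect" ([left, top, right, bottom] in pixels, round what is visible of it).
- env.outline_of(target, camera): "region" (420x560 bool, what is visible of it) and "rect" ([left, top, right, bottom] in pixels, round what is visible of it).
- env.landmark_of(target, camera): "centre" ([column, row] in pixels: a listed point, or the origin of a listed thing).
The state is a dict: "t": time; "qpos": joint angles; "qd": joint speeds; "joint_torque": joint torques, N m; "eef_pos": TCP position; "eef_rot": TCP orientation; "wrist_force": force on the tool from outside, world axes, zero at the start; "moment": the same for the moment, N m; "grip_width": finger opening in m.
Only numpy, scipy, OpenCV 4.12 (cv2) and the standard library are available. Lean on these libraries where they do the work, as an engineer would, in place of code of your own. Each camera call takes 0.05 s, during which the arm holds its last target.

## Working session

There is one attempt and no reset: what is moved stays moved. The work goes in short steps, Python scripts to look and compute and a tool call to move; the robot and the scene stay as the last step left them, time stands still between calls to the robot, and variables do not carry over. Pictures are saved under pics/ and viewed, and the job is handed in when it is done.

Besides the shell and the picture viewer there is one more tool, called after "Emit:" as name(argument=value, ...) on one line, values as JSON. play_rows: Moves the arm, as the interface text tells. Its arguments: {"type":"object","properties":{"travel":{"type":"array"},"turn":{"type":"array"},"jaw":{"type":"array"},"force":{"type":"number"}},"required":["travel","turn","jaw"]}

```bash
ls; mkdir -p pics; python3 - <<'E'
from plant import env
import cv2
print(env.state())
for n in("side","top"):
    cv2.imwrite(f"pics/{n}0.png",env.camera(n)); print(n,env.camera_params(n))
    for p in ("spindle","knob","feeler","lamp","stand","crank"):
        try: print(p,[(r['centre'],r['score']) for r in env.landmark_of(p,n)][:2])
        except Exception as e: print(p,e)
E
```

```text
pics
{'t': 0.0, 'qpos': array([ 1.04371289e+00,  2.91280697e-01, -1.54101928e-01,  1.12667356e+00,
       -1.12067916e-05,  1.43151543e+00]), 'qd': array([-0.00083087, -0.00024305,  0.00159786,  0.0011003 , -0.00063733,
        0.00078408]), 'joint_torque': array([ 2.06737022e-03, -5.37146330e+01,  3.31366789e+01,  1.60012871e-02,
       -1.44454066e-04, -3.84810370e-07]), 'eef_pos': array([0.19831141, 0.48565676, 0.23074118]), 'eef_rot': array([ 0.1358291 ,  0.69399738, -0.13667355,  0.69371351]), 'wrist_force': array([ 0.9294175 , -0.55700455,  0.14360517]), 'moment': array([-0.06482371,  0.04692675, -0.01739455]), 'grip_width': 0.0855121202113782}
side {'mtx': array([[436.94610645,   0.        , 277.87930029],
       [  0.        , 436.94610645, 207.50569671],
       [  0.        ,   0.        ,   1.        ]]), 'k1': -0.04853635545628801, 'rvec': array([ 0.54717097, -2.7862579 ,  1.03377628]), 'tvec': array([0.5260718 , 0.27672371, 1.21560154])}
spindle [([247.5, 232.6], 0.65), ([199.2, 375.5], 0.34)]
knob [([253.0, 212.2], 0.63), ([224.0, 223.0], 0.42)]
feeler [([223.9, 222.0], 0.62), ([204.0, 313.1], 0.23)]
lamp [([218.0, 181.5], 0.84), ([259.3, 386.1], 0.17)]
stand [([245.8, 254.1], 0.64)]
crank [([244.1, 233.7], 0.65)]
top {'mtx': array([[492.87373077,   0.        , 276.9321926 ],
       [  0.        , 492.87373077, 197.26651106],
       [  0.        ,   0.        ,   1.        ]]), 'k1': -0.10873286645598147, 'rvec': array([ 2.20873772, -2.16449379,  0.064864  ]), 'tvec': array([-0.02004073,  0.58145361,  1.76518978])}
spindle [([249.5, 177.1], 0.68)]
knob [([265.2, 179.1], 0.6)]
feeler [([253.0, 160.1], 0.49), ([248.5, 153.8], 0.44)]
lamp [([248.0, 154.9], 0.92)]
stand [([255.4, 183.3], 0.58)]
crank [([255.4, 183.3], 0.64), ([400.3, 248.9], 0.47)]
```

```bash
python3 - <<'E'
import cv2
for n,(x,y,w,h) in {"side":(150,120,200,150),"top":(160,80,200,150)}.items():
    im=cv2.imread(f"pics/{n}0.png"); cv2.imwrite(f"pics/{n}0c.png",cv2.resize(im[y:y+h,x:x+w],None,fx=4,fy=4,interpolation=cv2.INTER_CUBIC))
E
```

```text
(no output)
```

View pics/side0.png

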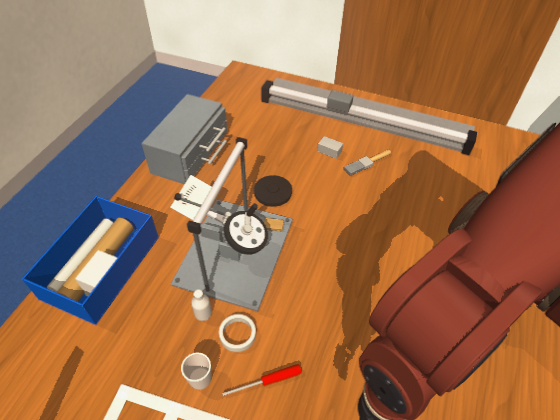

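View pics/top0.png

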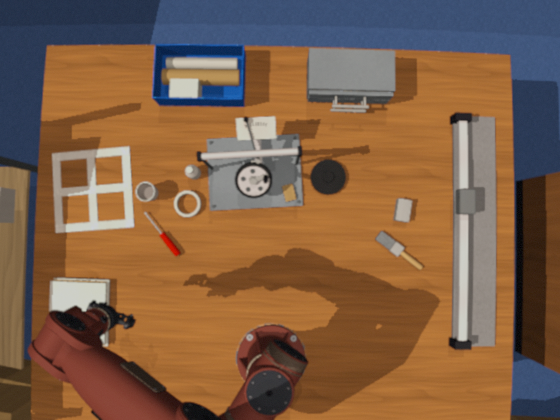

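View pics/side0c.png

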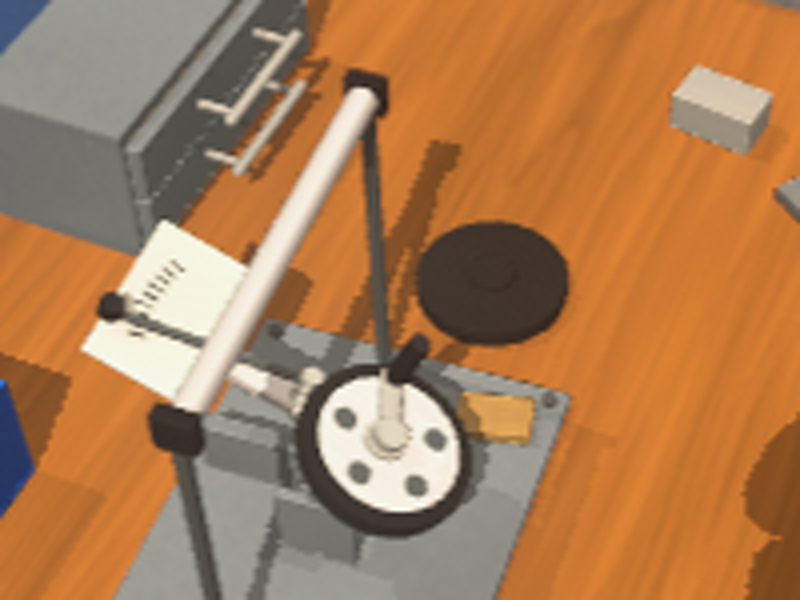

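View pics/top0c.png

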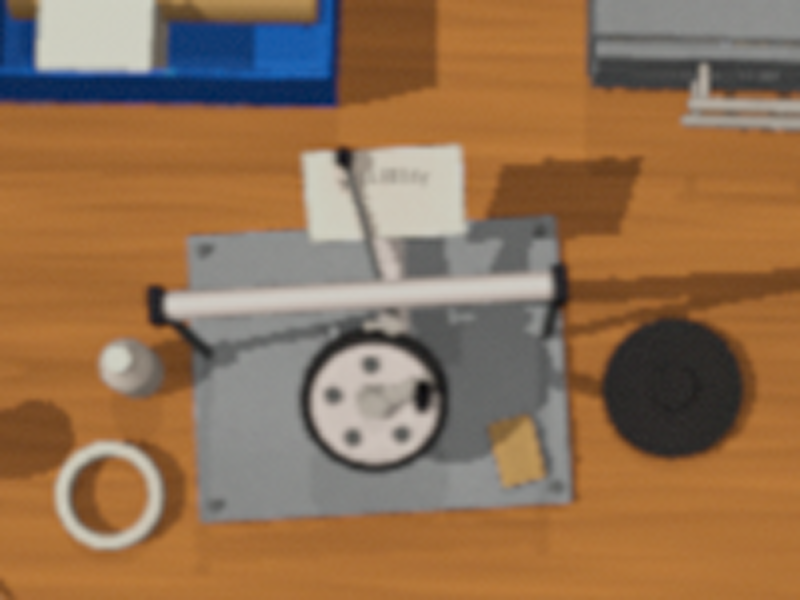

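```bash
cat > h.py <<'E'
import numpy as np, cv2
from scipy.optimize import least_squares
from scipy.spatial.transform import Rotation as R
from plant import env
P={n:env.camera_params(n) for n in("side","top")}
def proj(n,X):
    p=P[n]; return cv2.projectPoints(np.asarray(X,float).reshape(-1,3),p["rvec"],p["tvec"],p["mtx"],np.array([p["k1"],0,0,0.]))[0].reshape(-1,2)
def st2w(s,X):
    c,sn=np.cos(s[2]),np.sin(s[2]); X=np.asarray(X,float).reshape(-1,3)
    return np.c_[s[0]+c*X[:,0]-sn*X[:,1],s[1]+sn*X[:,0]+c*X[:,1],X[:,2]]
ax=np.array([-np.sin(.45),0,np.cos(.45)]); up=np.array([np.cos(.45),0,np.sin(.45)]); yy=np.array([0,1.,0])
SP=np.array([0,0,.105])
def knob(th,r=.045,h=.060): return SP+ax*h+r*(np.cos(th)*up+np.sin(th)*yy)  # th ccw about axis from uphill: ax x up = yy
E
python3 - <<'E'
from h import *
print(np.cross(ax,up))
c=np.array([(188,238),(553,218),(572,500),(203,521)])/4.+[160,80]
cor=[(.165,.17,.012),(.165,-.17,.012),(-.1,-.17,.012),(-.1,.17,.012)]
sd=np.array([(570,400)])/4.+[150,120]
lam=lambda n:dict(top=[(248,154.9)],side=[(218,181.5)])[n]
def f(s):
    return np.r_[(proj("top",st2w(s,cor))-c).ravel(),(proj("top",st2w(s,[(.055,0,.297)]))-lam("top")).ravel(),(proj("side",st2w(s,[(.055,0,.297)]))-lam("side")).ravel(),
     (proj("side",st2w(s,[cor[2]]))-sd).ravel()]
s=least_squares(f,[.65,0,0]).x
print(s,f(s).round(1))
np.save("s.npy",s)
kn={"top":(265.5,178.7),"side":(253,210)}
g=lambda t:np.concatenate([(proj(n,st2w(s,knob(t[0])))-kn[n]).ravel() for n in kn])
for t0 in(-1.5,1.5):
    r=least_squares(g,[t0]); print(r.x,r.fun)
T=r.x[0]
print("knob world",st2w(s,knob(T)), "spindle",proj("top",st2w(s,SP)),proj("side",st2w(s,SP)))
st=env.state(); Rt=R.from_quat(st['eef_rot']); print(Rt.as_matrix().round(3))
E
```

```text
[ 0.  1. -0.]
[0.64195616 0.07525887 0.07689879] [-1.1 -1.  -0.  -1.4 -0.4  0.2 -1.6  0.2  0.8 -1.3  2.2  0.7  0.8 -1.4]
[-1.24537766] [-0.44677665  0.41096922 -0.17810605  0.02521496]
[-1.24537765] [-0.44677672  0.41096904 -0.17810627  0.0252149 ]
knob world [[0.63212718 0.0317369  0.16528457]] spindle [[253.01111758 177.78874459]] [[244.04879074 233.52634625]]
[[-0.     0.378  0.926]
 [-0.     0.926 -0.378]
 [-1.    -0.     0.   ]]
```

```bash
python3 - <<'E'
from h import *
ct=np.array([160,80]); cs=np.array([150,120])
cor=[(.165,.17,.012),(.165,-.17,.012),(-.1,-.17,.012),(-.1,.17,.012)]
obs=[("top",p,np.array(q)/4.+ct) for p,q in zip(cor,[(188,238),(553,218),(572,500),(203,521)])]
L=[(.055,.155,.297),(.055,-.155,.297)]
obs+=[("top",L[0],np.array((157,305))/4+ct),("top",L[1],np.array((558,287))/4+ct),("side",L[0],np.array((177,428))/4+cs),("side",L[1],np.array((366,93))/4+cs),("side",cor[2],np.array((570,400))/4+cs)]
obs+=[("top",(.055,0,.297),(248,154.9)),("side",(.055,0,.297),(218,181.5))]
# wheel face centre (ax 18mm): from white disc ellipses
for n,off in(("side",cs),("top",ct)):
    im=cv2.imread(f"pics/{n}0.png"); h=cv2.cvtColor(im,cv2.COLOR_BGR2HSV)
    c0=proj(n,st2w([.642,.0753,.077],SP+ax*.018))[0]
    # dark tyre outer
    big=cv2.resize(im,None,fx=4,fy=4,interpolation=cv2.INTER_CUBIC); g=cv2.cvtColor(big,cv2.COLOR_BGR2HSV)
    m=((g[...,2]>140)&(g[...,1]<60)).astype(np.uint8); 
    lab=cv2.connectedComponentsWithStats(m); 
    k=[i for i in range(1,lab[0]) if lab[2][i,4]>3000 and np.hypot(*(lab[3][i]/4-c0))<12]
    for i in k:
        cn=max(cv2.findContours((lab[1]==i).astype(np.uint8),0,1)[0],key=len)
        e=cv2.fitEllipse(cv2.convexHull(cn)); print(n,np.array(e[0])/4,np.array(e[1])/4,e[2],c0)
f=lambda s:np.concatenate([(proj(n,st2w(s,p))[0]-q) for n,p,q in obs])
s=least_squares(f,[.65,0,0],loss="soft_l1").x
print(s); 
for (n,p,q),r in zip(obs,f(s).reshape(-1,2)): print(n,p,r.round(1))
np.save("s.npy",s)
E
```

```text
side [247.0627594  230.83573914] [31.80508041 38.35840607] 131.5104217529297 [246.38139671 230.73375704]
top [253.42800903 180.82359314] [29.60582352 31.40868378] 98.0235366821289 [252.87297541 179.56046937]
[0.64221687 0.07436206 0.0741883 ]
top (0.165, 0.17, 0.012) [-0.8 -1.2]
top (0.165, -0.17, 0.012) [ 0.3 -1.3]
top (-0.1, -0.17, 0.012) [-0.2  0.2]
top (-0.1, 0.17, 0.012) [-1.4  0. ]
top (0.055, 0.155, 0.297) [-0.3  0.1]
top (0.055, -0.155, 0.297) [-0. -1.]
side (0.055, 0.155, 0.297) [0.2 0.8]
side (0.055, -0.155, 0.297) [0.5 0.1]
side (-0.1, -0.17, 0.012) [ 0.9 -1.6]
top (0.055, 0, 0.297) [ 1.1 -1.4]
side (0.055, 0, 0.297) [2.3 0.4]
```

```bash
cat >> h.py <<'E'
s=np.array([.641,.0745,.0745])
cz,sz=np.cos(s[2]),np.sin(s[2]); RZ=np.array([[cz,-sz,0],[sz,cz,0],[0,0,1]])
Mt=RZ@np.c_[-ax,yy,np.cross(-ax,yy)]  # tool z = -ax x y = up dir?
def rel(p,M=Mt,st=None,cp=None):
    st=st or env.state(); Rc=R.from_quat(st['eef_rot']).as_matrix(); pc=st['eef_pos']
    return (Rc.T@(p-pc)*100).round(2), np.degrees(R.from_matrix(Rc.T@M).as_rotvec()).round(2)
E
python3 - <<'E'
from h import *
print(Mt.round(3))
T=-1.245
for h in(.13,.043):
    p=st2w(s,knob(T,h=h))[0]; print(p,rel(p))
E
```

```text
[[ 0.434 -0.074  0.898]
 [ 0.032  0.997  0.067]
 [-0.9    0.     0.435]]
[0.60071757 0.02874198 0.22832287] (array([  0.3 , -27.12,  54.52]), array([-26.03, -25.32,   5.96]))
[0.6384546  0.0315586  0.14998397] (array([  8.13, -25.43,  57.91]), array([-26.03, -25.32,   5.96]))
```

Emit:
play_rows(travel=[[-3,-13,20],[-3,-13,20],[-3,-13,20],[-3,-13,20],[-3,-13,20],[-3,-13,20],[0.3,-27.1,54.5],[0.3,-27.1,54.5],[0.3,-27.1,54.5],[0.3,-27.1,54.5],[0.3,-27.1,54.5],[0.3,-27.1,54.5],[0.3,-27.1,54.5],[0.3,-27.1,54.5],[0.3,-27.1,54.5]], turn=[[0,0,0],[0,0,0],[-8,-8,2],[-8,-8,2],[-14,-14,3],[-14,-14,3],[-26,-25.3,6],[-26,-25.3,6],[-26,-25.3,6],[-26,-25.3,6],[-26,-25.3,6],[-26,-25.3,6],[-26,-25.3,6],[-26,-25.3,6],[-26,-25.3,6]], jaw=[1,1,1,1,1,1,1,1,1,1,1,1,1,1,1], force=30)

```text
t: 2.58
eef_pos: [0.6, 0.0305, 0.2283]
eef_rot: [-0.019, 0.531, 0.032, 0.846]
wrist_force: [0.0, 0.1, 0.3]
grip_width: 0.0856
```

```bash
cat > look.py <<'E'
import sys
from h import *
def look(tag):
    o=[]
    for n,(x,y,w,h) in {"side":(160,130,140,140),"top":(180,90,140,140)}.items():
        im=env.camera(n); cv2.imwrite(f"pics/{n}_{tag}_f.png",im); o.append(cv2.resize(im[y:y+h,x:x+w],(400,400),interpolation=cv2.INTER_CUBIC))
    cv2.imwrite(f"pics/{tag}.png",np.hstack(o))
if __name__=="__main__":
    look(sys.argv[1]); st=env.state(); print(st['t'],st['eef_pos'],st['wrist_force'].round(2),st['moment'].round(2),st['grip_width'],st['qpos'].round(2))
    T=-1.245
    for h in(.13,.043):
        print(rel(st2w(s,knob(T,h=h))[0]))
E
python3 look.py a1
```

```text
2.675 [0.60009371 0.0303249  0.22861973] [ 0.11  0.17 -0.29] [-0.06  0.42 -0.02] 0.08521905521681278 [-0.12  0.11 -0.52  0.5   0.08 -0.17]
(array([ 0.05, -0.16,  0.03]), array([ 0.03,  0.  , -0.09]))
(array([ 8.75, -0.18,  0.03]), array([ 0.03,  0.  , -0.09]))
```

View pics/a1.png

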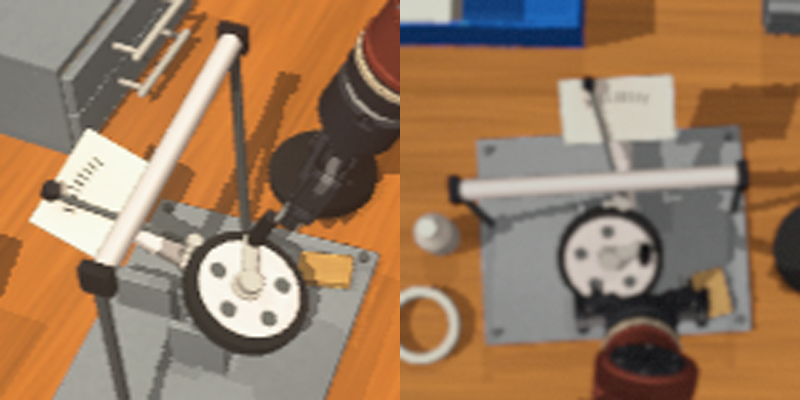

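Emit:
play_rows(travel=[[2,-0.2,0],[4,-0.2,0],[6,-0.2,0],[7.5,-0.2,0],[8.7,-0.2,0],[8.7,-0.2,0]], turn=[[0,0,0],[0,0,0],[0,0,0],[0,0,0],[0,0,0],[0,0,0]], jaw=[1,1,1,1,1,1], force=25)

```text
t: 3.42
eef_pos: [0.6381, 0.0302, 0.1492]
eef_rot: [-0.019, 0.532, 0.032, 0.846]
wrist_force: [-0.1, -0.0, 0.6]
grip_width: 0.0854
```

```bash
python3 look.py a2
```

```text
3.525 [0.63851168 0.02998952 0.15030239] [-0.45 -0.36 -0.14] [-0.07  0.45  0.04] 0.08561743230815229 [-0.11  0.27 -0.55  0.31  0.08 -0.16]
(array([-8.67,  0.16, -0.01]), array([-0.04,  0.01, -0.04]))
(array([ 0.03,  0.16, -0.01]), array([-0.04,  0.01, -0.04]))
```

View pics/a2.png

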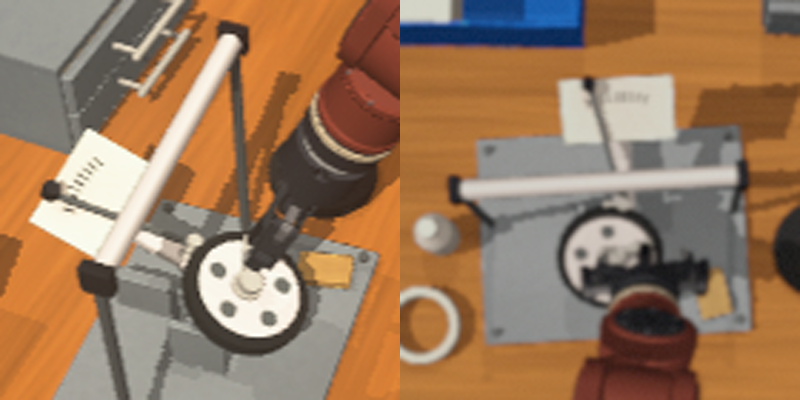

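Emit:
play_rows(travel=[[0,0.1,0],[0,0.1,0],[0,0.1,0],[0,0.1,0],[0,0.1,0],[0,0.1,0],[0,0.1,0],[0,0.1,0]], turn=[[0,0,0],[0,0,0],[0,0,0],[0,0,0],[0,0,0],[0,0,0],[0,0,0],[0,0,0]], jaw=[0.5,0.4,0.25,0,0,0,0,0], force=25)

```text
t: 4.53
eef_pos: [0.6386, 0.0306, 0.1502]
eef_rot: [-0.019, 0.531, 0.031, 0.847]
wrist_force: [-2.5, -5.3, 5.5]
grip_width: 0.0162
```

```bash
python3 look.py a3; python3 -c "
from h import *
st=env.state(); M=R.from_quat(st['eef_rot']).as_matrix(); print(M.T@st['wrist_force'])"
```

```text
4.625 [0.63859996 0.03053731 0.15024334] [-2.26 -5.29  5.57] [-0.89  0.43 -0.48] 0.016124680938377555 [-0.11  0.27 -0.55  0.31  0.08 -0.16]
(array([-8.68,  0.1 , -0.01]), array([-0.05,  0.02,  0.01]))
(array([ 0.02,  0.1 , -0.02]), array([-0.05,  0.02,  0.01]))
[-6.16575626 -5.10405815  0.04663114]
```

View pics/a3.png

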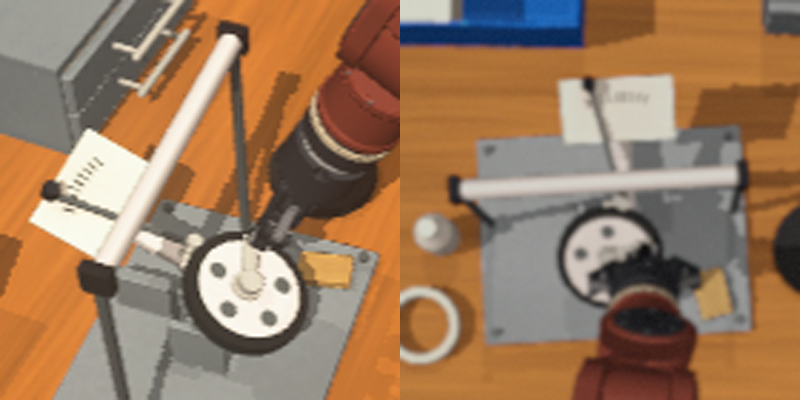

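```bash
cat >> h.py <<'E'
def arc(a,b,n,r=4.5):
    t=np.radians(np.linspace(a,b,n+1)); d=np.c_[0*t,r*(np.sin(t)-np.sin(t[0])),r*(np.cos(t)-np.cos(t[0]))]; return d[1:].round(2).tolist()
E
python3 - <<'E'
from h import *
for k in range(8): print(-71.5+45*k,arc(-71.5+45*k,-26.5+45*k,6))
E
```

```text
-71.5 [[-0.0, 0.22, 0.54], [-0.0, 0.51, 1.06], [-0.0, 0.87, 1.52], [-0.0, 1.29, 1.94], [-0.0, 1.75, 2.3], [-0.0, 2.26, 2.6]]
-26.5 [[-0.0, 0.54, 0.23], [-0.0, 1.11, 0.38], [-0.0, 1.69, 0.46], [0.0, 2.28, 0.46], [0.0, 2.87, 0.39], [0.0, 3.44, 0.24]]
18.5 [[0.0, 0.54, -0.22], [0.0, 1.06, -0.51], [0.0, 1.52, -0.87], [0.0, 1.94, -1.29], [0.0, 2.3, -1.75], [0.0, 2.6, -2.26]]
63.5 [[0.0, 0.23, -0.54], [0.0, 0.38, -1.11], [0.0, 0.46, -1.69], [0.0, 0.46, -2.28], [0.0, 0.39, -2.87], [0.0, 0.24, -3.44]]
108.5 [[0.0, -0.22, -0.54], [0.0, -0.51, -1.06], [0.0, -0.87, -1.52], [0.0, -1.29, -1.94], [0.0, -1.75, -2.3], [0.0, -2.26, -2.6]]
153.5 [[0.0, -0.54, -0.23], [0.0, -1.11, -0.38], [0.0, -1.69, -0.46], [0.0, -2.28, -0.46], [0.0, -2.87, -0.39], [0.0, -3.44, -0.24]]
198.5 [[0.0, -0.54, 0.22], [0.0, -1.06, 0.51], [0.0, -1.52, 0.87], [0.0, -1.94, 1.29], [0.0, -2.3, 1.75], [0.0, -2.6, 2.26]]
243.5 [[0.0, -0.23, 0.54], [0.0, -0.38, 1.11], [0.0, -0.46, 1.69], [0.0, -0.46, 2.28], [0.0, -0.39, 2.87], [0.0, -0.24, 3.44]]
```

Emit:
play_rows(travel=[[0,0.22,0.54],[0,0.51,1.06],[0,0.87,1.52],[0,1.29,1.94],[0,1.75,2.3],[0,2.26,2.6]], turn=[[0,0,0],[0,0,0],[0,0,0],[0,0,0],[0,0,0],[0,0,0]], jaw=[0,0,0,0,0,0])

```text
t: 5.38
eef_pos: [0.6601, 0.0556, 0.1614]
eef_rot: [-0.019, 0.531, 0.032, 0.846]
wrist_force: [-4.0, -3.2, 5.1]
grip_width: 0.0162
```

```bash
cat > look2.py <<'E'
import sys
from h import *
from look import look
look(sys.argv[1]); st=env.state(); M=R.from_quat(st['eef_rot']).as_matrix()
d=Mt.T@(st['eef_pos']-st2w(s,SP)[0])*1000
print(st['t'],"tool force",(M.T@st['wrist_force']).round(1),"rel mm",d.round(1),"theta",np.degrees(np.arctan2(d[1],d[2])).round(1),"r",np.hypot(d[1],d[2]).round(1),st['grip_width'])
E
python3 look2.py b1
```

```text
5.475 tool force [-6.3  0.1 -0.4] rel mm [-43.1 -19.7  40.7] theta -25.8 r 45.2 0.01576778872880801
```

View pics/b1.png

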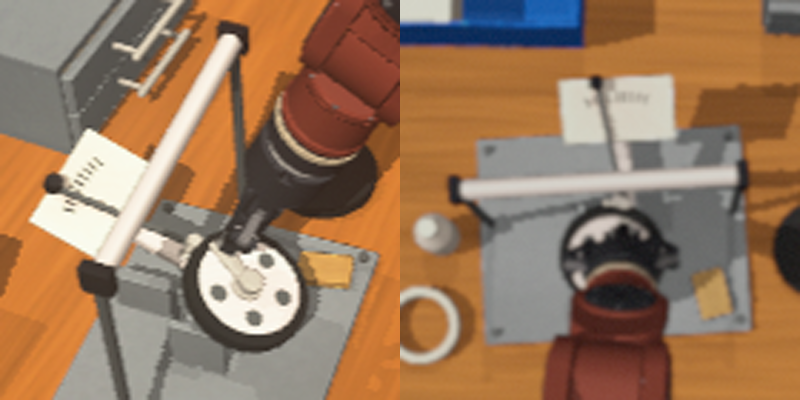

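Emit:
play_rows(travel=[[0,0.54,0.23],[0,1.11,0.38],[0,1.69,0.46],[0,2.28,0.46],[0,2.87,0.39],[0,3.44,0.24]], turn=[[0,0,0],[0,0,0],[0,0,0],[0,0,0],[0,0,0],[0,0,0]], jaw=[0,0,0,0,0,0])

```text
t: 6.22
eef_pos: [0.6591, 0.0897, 0.162]
eef_rot: [-0.019, 0.532, 0.031, 0.846]
wrist_force: [-4.7, -4.8, 4.8]
grip_width: 0.0164
```

```bash
python3 look2.py b2
```

```text
6.325 tool force [-7.  -1.5 -2.2] rel mm [-43.   14.5  41.8] theta 19.1 r 44.3 0.016435046778056354
```

Emit:
play_rows(travel=[[0,0.54,-0.22],[0,1.06,-0.51],[0,1.52,-0.87],[0,1.94,-1.29],[0,2.3,-1.75],[0,2.6,-2.26]], turn=[[0,0,0],[0,0,0],[0,0,0],[0,0,0],[0,0,0],[0,0,0]], jaw=[0,0,0,0,0,0])

```text
t: 7.08
eef_pos: [0.6374, 0.1134, 0.1525]
eef_rot: [-0.02, 0.531, 0.031, 0.846]
wrist_force: [-1.8, -7.7, 3.4]
grip_width: 0.0162
```

```bash
python3 look2.py b3
```

```text
7.175 tool force [-7.3 -6.1 -2.7] rel mm [-43.   39.6  19. ] theta 64.3 r 43.9 0.016235445586906917
```

View pics/b3.png

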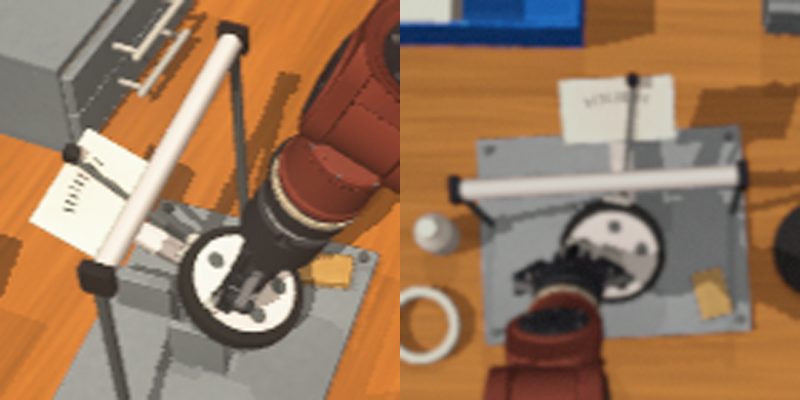

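View pics/b2.png

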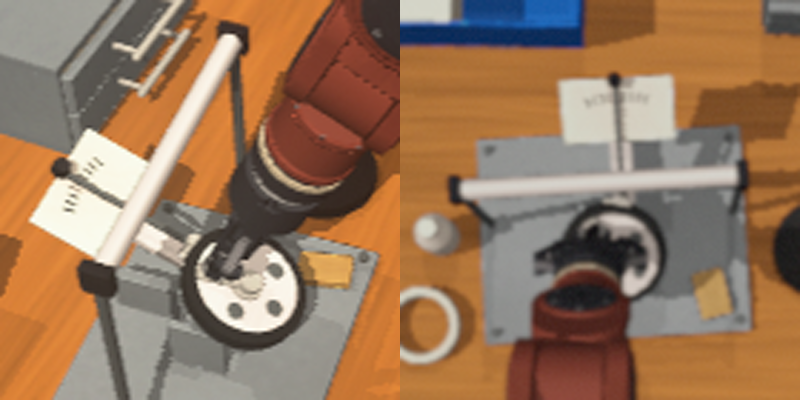

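Emit:
play_rows(travel=[[0,0.2,-0.54],[0,0.33,-1.12],[0,0.38,-1.7],[0,0.37,-2.3],[0,0.3,-2.9],[0,0.14,-3.47]], turn=[[0,0,0],[0,0,0],[0,0,0],[0,0,0],[0,0,0],[0,0,0]], jaw=[0,0,0,0,0,0])

```text
t: 7.92
eef_pos: [0.606, 0.1135, 0.1375]
eef_rot: [-0.019, 0.531, 0.032, 0.847]
wrist_force: [2.0, -0.4, 3.8]
grip_width: 0.016
```

```bash
python3 look2.py b4
```

```text
8.025 tool force [-7.1 -1.5 -0.6] rel mm [-43.1  41.1 -15.9] theta 111.2 r 44.1 0.01603037941561852
```

Emit:
play_rows(travel=[[0,-0.22,-0.54],[0,-0.51,-1.06],[0,-0.87,-1.52],[0,-1.29,-1.94],[0,-1.75,-2.3],[0,-2.26,-2.6]], turn=[[0,0,0],[0,0,0],[0,0,0],[0,0,0],[0,0,0],[0,0,0]], jaw=[0,0,0,0,0,0])

```text
t: 8.78
eef_pos: [0.5841, 0.0892, 0.126]
eef_rot: [-0.019, 0.531, 0.032, 0.846]
wrist_force: [1.5, 2.3, 5.2]
grip_width: 0.0161
```

```bash
python3 look2.py b5
```

```text
8.875 tool force [-5.  -1.3  1.6] rel mm [-43.1  18.3 -41.3] theta 156.1 r 45.2 0.0157910300684896
```

View pics/b5.png

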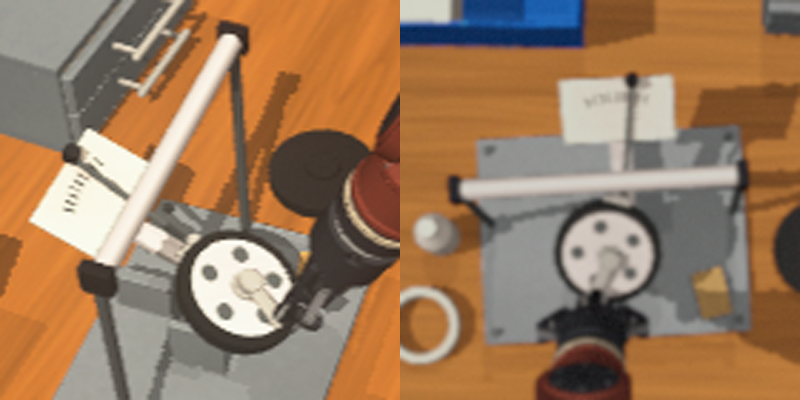

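View pics/b4.png

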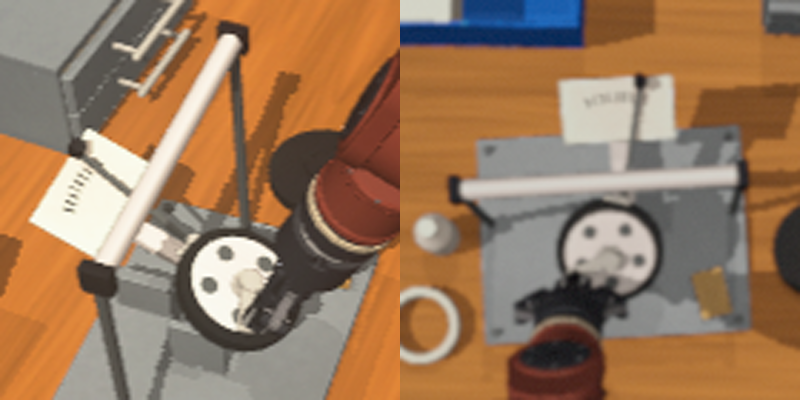

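Emit:
play_rows(travel=[[0,-0.54,-0.23],[0,-1.11,-0.38],[0,-1.69,-0.46],[0,-2.28,-0.46],[0,-2.87,-0.39],[0,-3.44,-0.24]], turn=[[0,0,0],[0,0,0],[0,0,0],[0,0,0],[0,0,0],[0,0,0]], jaw=[0,0,0,0,0,0])

```text
t: 9.62
eef_pos: [0.5841, 0.0552, 0.1247]
eef_rot: [-0.019, 0.532, 0.033, 0.846]
wrist_force: [-1.4, 3.5, 4.7]
grip_width: 0.0157
```

```bash
python3 look2.py b6
```

```text
9.725 tool force [-5.6  0.6  1.9] rel mm [-43.  -15.7 -43.6] theta -160.2 r 46.3 0.016003142401945947
```

Emit:
play_rows(travel=[[0,-0.54,0.22],[0,-1.06,0.51],[0,-1.52,0.87],[0,-1.94,1.29],[0,-2.3,1.75],[0,-2.6,2.26]], turn=[[0,0,0],[0,0,0],[0,0,0],[0,0,0],[0,0,0],[0,0,0]], jaw=[0,0,0,0,0,0])

```text
t: 10.48
eef_pos: [0.6053, 0.0306, 0.1339]
eef_rot: [-0.019, 0.533, 0.032, 0.846]
wrist_force: [-5.3, 1.3, 8.8]
grip_width: 0.0158
```

```bash
python3 look2.py b7
```

```text
10.575 tool force [-7.8 -0.8  0.5] rel mm [-43.  -41.6 -21.3] theta -117.1 r 46.8 0.015812935936796793
```

Emit:
play_rows(travel=[[0,-0.23,0.54],[0,-0.38,1.11],[0,-0.46,1.69],[0,-0.46,2.28],[0,-0.39,2.87],[0,-0.24,3.44]], turn=[[0,0,0],[0,0,0],[0,0,0],[0,0,0],[0,0,0],[0,0,0]], jaw=[0,0,0,0,0,0])

```text
t: 11.32
eef_pos: [0.6368, 0.0294, 0.1491]
eef_rot: [-0.019, 0.532, 0.031, 0.846]
wrist_force: [-5.7, -4.3, 8.5]
grip_width: 0.0161
```

```bash
python3 look2.py b8
```

```text
11.425 tool force [-8.5 -2.   0.8] rel mm [-43.1 -44.3  13.3] theta -73.2 r 46.2 0.016189922619486364
```

Emit:
play_rows(travel=[[0,0.22,0.54],[0,0.51,1.06],[0,0.87,1.52],[0,1.29,1.94],[0,1.75,2.3],[0,2.26,2.6]], turn=[[0,0,0],[0,0,0],[0,0,0],[0,0,0],[0,0,0],[0,0,0]], jaw=[0,0,0,0,0,0])

```text
t: 12.18
eef_pos: [0.6593, 0.0535, 0.1609]
eef_rot: [-0.019, 0.532, 0.031, 0.846]
wrist_force: [-2.4, -3.4, 6.0]
grip_width: 0.0162
```

```bash
python3 look2.py b9; python3 - <<'E'
import cv2,numpy as np
o=[cv2.resize(cv2.imread(f"pics/b{i}.png")[:, :],(400,200)) for i in (6,7,8,9)]
cv2.imwrite("pics/b69.png",np.vstack([np.hstack(o[:2]),np.hstack(o[2:])]))
E
```

```text
12.275 tool force [-5.8 -0.7  2.3] rel mm [-43.1 -21.6  39.6] theta -28.6 r 45.1 0.016041063327021366
```

View pics/b69.png

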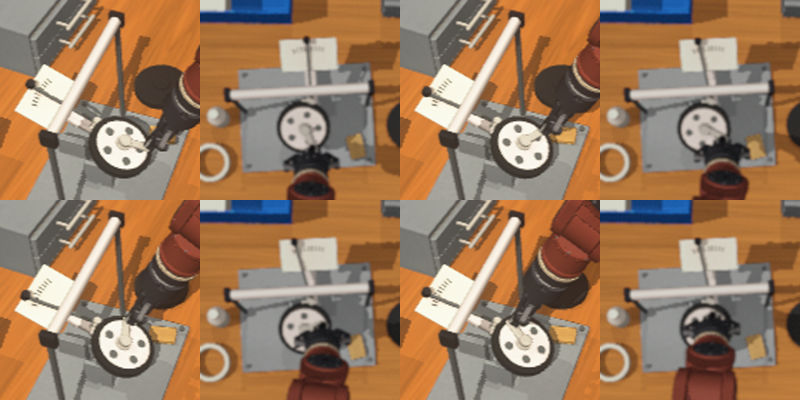

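```bash
cat > fit.py <<'E'
from h import *
def tip(n,tag):
    im=cv2.cvtColor(cv2.imread(f"pics/{n}_{tag}_f.png"),cv2.COLOR_BGR2GRAY)
    im=cv2.resize(im,None,fx=8,fy=8,interpolation=cv2.INTER_CUBIC).astype(float)
    x0,x1,y0,y1=(236,276,110,124) if n=="top" else (168,196,174,208)
    g=cv2.GaussianBlur(im,(0,0),8 if n=="top" else 10)[y0*8:y1*8,x0*8:x1*8]
    v,_,p,_=cv2.minMaxLoc(g); return np.array(p)/8+[x0,y0],v
if __name__=="__main__":
    C=dict(b1=(-19.7,40.7),b2=(14.5,41.8),b3=(39.6,19),b4=(41.1,-15.9),b5=(18.3,-41.3),b6=(-15.7,-43.6),b7=(-41.6,-21.3),b8=(-44.3,13.3),b9=(-21.6,39.6))
    A=np.array(list(C.values()))
    r=least_squares(lambda c:np.hypot(A[:,0]-c[0],A[:,1]-c[1])-c[2],[0,0,45]); print("centre",r.x,r.fun.round(1))
    cy,cz_=r.x[:2]; th=np.arctan2(A[:,0]-cy,A[:,1]-cz_); print(np.degrees(th).round(1))
    for n in("top","side"):
        t=np.array([tip(n,k)[0] for k in C]); print(n,t.round(1).tolist())
        # project on principal direction
        q=t-t.mean(0); u,_s,vt=np.linalg.svd(q); y=q@vt[0]; 
        if (vt[0][0]<0): y=-y
        f=least_squares(lambda c:c[0]+c[1]*np.cos(th-c[2])+0*th-y,[0,5,1.9]); print(f.x,np.degrees(f.x[2]),f.fun.round(2))
        f=least_squares(lambda c:c[0]+c[1]*np.cos(th-c[2])+c[3]*np.cos(2*(th-c[2]))-y,[0,5,1.9,0]); print(f.x,np.degrees(f.x[2]),f.fun.round(2))
E
python3 fit.py
```

```text
centre [-1.30966275 -0.63467621 45.21871537] [ 0.   0.1  0.2 -0.1 -0.1  0.1  0.1 -0.  -0.2]
[ -24.    20.4   64.4  109.8  154.3 -161.5 -117.2  -72.   -26.8]
top [[248.8, 118.6], [255.1, 117.9], [261.5, 118.0], [264.2, 118.4], [261.1, 117.9], [254.5, 117.9], [248.6, 118.8], [246.1, 119.2], [248.5, 118.8]]
[0.63502295 9.0770257  1.88410539] 107.95128687424194 [ 0.1   0.16 -0.02 -0.25  0.04  0.3  -0.11 -0.25  0.04]
[0.63763612 9.07520817 1.88355253 0.2421745 ] 107.91961057041384 [ 0.08 -0.08 -0.01 -0.01  0.03  0.05 -0.11 -0.01  0.04]
side [[178.2, 194.9], [181.0, 189.4], [184.6, 184.4], [186.4, 182.2], [184.5, 184.2], [181.0, 189.4], [178.4, 194.9], [177.4, 197.2], [178.0, 195.1]]
[0.6338276  8.78482602 1.91352248] 109.63676230343592 [ 0.03  0.08 -0.01 -0.13  0.02  0.13  0.01 -0.2   0.07]
[0.63463653 8.78467449 1.91341622 0.13585837] 109.63067375135869 [ 0.03 -0.05 -0.01  0.01  0.02 -0.    0.   -0.07  0.08]
```

```bash
python3 -c "
from h import *
print([a[1:] for a in arc(-26.8,108.8,18,4.5)])"
```

```text
[[0.54, 0.23], [1.11, 0.39], [1.7, 0.47], [2.29, 0.48], [2.88, 0.4], [3.45, 0.25], [4.0, 0.03], [4.51, -0.26], [4.98, -0.62], [5.4, -1.04], [5.76, -1.5], [6.06, -2.02], [6.29, -2.56], [6.44, -3.13], [6.52, -3.72], [6.52, -4.31], [6.44, -4.9], [6.29, -5.47]]
```

Emit:
play_rows(travel=[[0,0.54,0.23],[0,1.11,0.39],[0,1.7,0.47],[0,2.29,0.48],[0,2.88,0.4],[0,3.45,0.25],[0,4.0,0.03],[0,4.51,-0.26],[0,4.98,-0.62],[0,5.4,-1.04],[0,5.76,-1.5],[0,6.06,-2.02],[0,6.29,-2.56],[0,6.44,-3.13],[0,6.52,-3.72],[0,6.52,-4.31],[0,6.44,-4.9],[0,6.29,-5.47],[0,6.29,-5.47],[0,6.29,-5.47]], turn=[[0,0,0],[0,0,0],[0,0,0],[0,0,0],[0,0,0],[0,0,0],[0,0,0],[0,0,0],[0,0,0],[0,0,0],[0,0,0],[0,0,0],[0,0,0],[0,0,0],[0,0,0],[0,0,0],[0,0,0],[0,0,0],[0,0,0],[0,0,0]], jaw=[0,0,0,0,0,0,0,0,0,0,0,0,0,0,0,0,0,0,0,0])

```text
t: 14.78
eef_pos: [0.6049, 0.113, 0.1368]
eef_rot: [-0.019, 0.532, 0.031, 0.846]
wrist_force: [-3.7, -1.5, 6.8]
grip_width: 0.0162
```

```bash
python3 look2.py c1; python3 -c "
from fit import *
print(tip('top','c1'),tip('side','c1'))"
```

```text
14.875 tool force [-8.6 -1.3  0.7] rel mm [-43.   41.1 -16. ] theta 111.3 r 44.1 0.016260847034930068
(array([264.25, 118.25]), 49.1730128444291) (array([186.5  , 182.125]), 62.681543387538504)
```

View pics/c1.png

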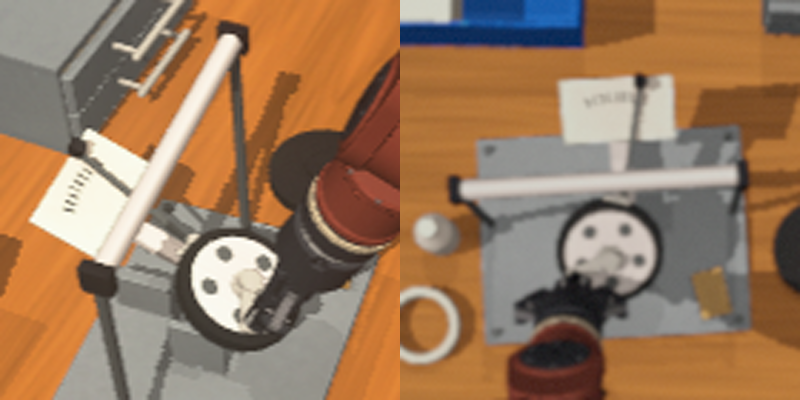

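Emit:
play_rows(travel=[[0,0,0],[0,0,0],[0,0,0],[0,0,0],[0,0,0],[0,0,0],[0,0,0],[0,0,0]], turn=[[0,0,0],[0,0,0],[0,0,0],[0,0,0],[0,0,0],[0,0,0],[0,0,0],[0,0,0]], jaw=[0.25,0.3,0.5,0.7,0.9,1,1,1])

```text
t: 15.88
eef_pos: [0.6061, 0.1133, 0.1375]
eef_rot: [-0.019, 0.531, 0.032, 0.846]
wrist_force: [0.4, 0.3, -0.0]
grip_width: 0.0856
```

Emit:
play_rows(travel=[[-1,0,0],[-2.5,0,0],[-4.5,0,0],[-7,0,0],[-10,0,0],[-12,0,0],[-12,0,0],[-12,0,0]], turn=[[0,0,0],[0,0,0],[0,0,0],[0,0,0],[0,0,0],[0,0,0],[0,0,0],[0,0,0]], jaw=[1,1,1,1,1,1,1,1])

```text
t: 16.88
eef_pos: [0.5539, 0.1093, 0.2453]
eef_rot: [-0.019, 0.531, 0.032, 0.846]
wrist_force: [0.3, 0.5, 0.2]
grip_width: 0.0854
```

```bash
python3 look2.py d1; python3 -c "
from fit import *
print(tip('top','d1'),tip('side','d1'))
print(env.landmark_of('knob','top')[:2],env.landmark_of('knob','side')[:2])
for t in (105,108.8,112): 
  k=st2w(s,knob(np.radians(t))+[0,-.0013,0]); print(t,proj('top',k),proj('side',k))"
```

```text
16.975 tool force [ 0.1 -0.7 -0.3] rel mm [-162.4   41.2  -15.3] theta 110.4 r 43.9 0.08538326474191965
(array([264.25, 118.25]), 47.195098927345825) (array([186.5  , 182.125]), 62.73795368117456)
[{'centre': [243.8, 187.6], 'score': 0.4}] [{'centre': [251.4, 240.6], 'score': 0.63}]
105 [[240.46215933 188.10640455]] [[250.93360639 237.7207246 ]]
108.8 [[240.78654997 188.88587799]] [[251.96194966 237.99204635]]
112 [[241.10153448 189.52556698]] [[252.82924308 238.16983711]]
```

View pics/d1.png

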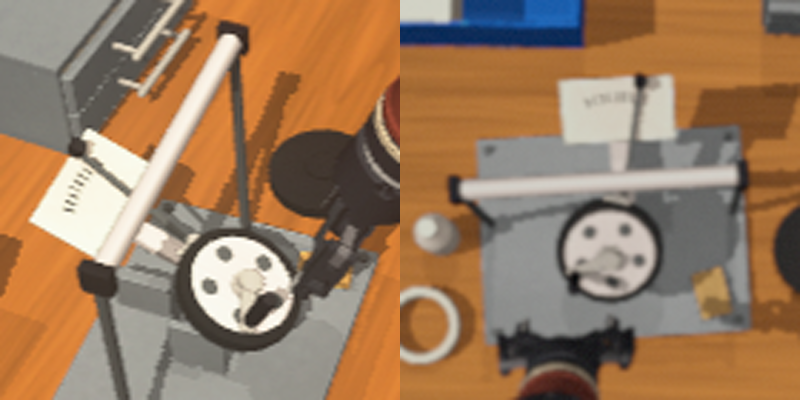

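View pics/top_d1_f.png

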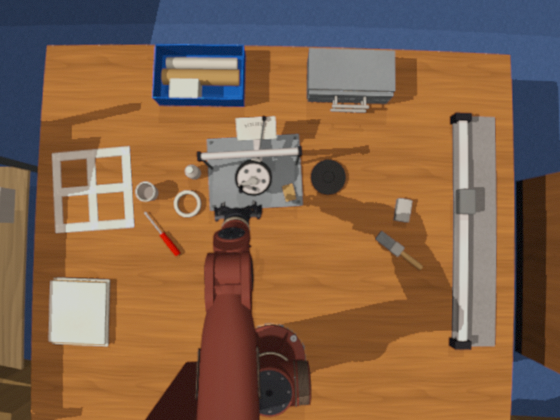

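```bash
python3 -c "
from plant import env
print(env.finish_job())"
```

```text
the job is handed in; nothing more can be done
None
```

The wheel is standing with its high spot at the feeler, the crank handle has been let go, and the job is handed in at about 17 s of the 64 s allowed.

- **Turning:** I gripped the crank knob at 25 N and turned the wheel in 45° steps of 0.75 s (about 1/6 turn per second). I photographed the needle after each step, over a little more than one full turn.
- **Finding the high spot:** A sine fit of the needle tip put the high spot at a crank angle of 107.9° from the top camera and 109.6° from the side camera. I then turned on to a measured 109.9°, about 1° from their mean of 108.8°.
- **Checks after letting go:** The needle tip is at its furthest high-side position in both pictures, at pixels (264, 118) top and (186, 182) side. It did not move when I released the knob and drew the gripper about 12 cm back along the spindle axis.
- **Forces and surroundings:** The wrist force stayed under about 10 N at every reading and was near zero after release. The other things on the table look unmoved.
- **Disagreements:** The two cameras differ by about 1.7° on the high spot. The network's knob position was a low-confidence 3 pixels off my calculated one, and I relied on the arm's position and the needle instead.

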